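# Prop the drying cabinet's door ajar on its stay

### The job

Prop the little white drying cabinet's blue door ajar with its stay arm: lift the arm by its black knob, draw the door open, and drop the arm's middle hole (orange marks) over the brass peg on the roof, so that the arm lies fully down and holds the door by itself when you let go. The peg may be clamped anywhere along its slot, so feel for it gently and never force the arm against the peg; leave the other things on the worktop where they are.

Things in the scene. Friction and masses are not known exactly. Their poses are not given: they have to be found in the camera images.
- cabinet: White drying cabinet, fixed to the worktop, 160 deep (x) x 220 wide (y) x 115 mm high, open at the front, where the door is. Origin: centre of its underside; x points to its back (away from the door), y to its hinge side, z up. All offsets called 'cabinet frame' below are from here.
- slot_middle (a point): Middle of the slot of the aluminium rail on the roof, at cabinet frame (-45, -45, 127) mm, the height at which the arm's underside lies when level. The slot runs along cabinet x. The peg's top stands 12 mm higher than this point.
- door (a joint): Opening angle of the blue door with a clear window, rad: 0 shut, up to 0.9. Its hinge is upright; opening swings the free edge out of the cabinet's front (towards cabinet -x). A spring shuts it: 0.15 N m when shut, 0.30 N m at 0.5 rad. Starts shut.
- door_hinge (a point): Point on the door's upright hinge axis, at cabinet frame (-88, 105, 129.5) mm.
- stay_pivot (a point): Pin on top of the door, 160 mm from the hinge axis towards the free edge (cabinet frame (-88, -55, 129.5) mm with the door shut); the stay arm's eye turns and tips here, 129.5 mm above the worktop.
- stay_swing (a joint): Swing of the stay arm about the pin, rad, seen from above: 0 when it points along the door towards the hinge, growing as it swings clockwise over the cabinet's roof (range 0 to 2.2). The arm's direction in the cabinet frame is at angle pi/2 - door - stay_swing from cabinet x. Light friction.
- stay_tilt (a joint): How far the arm is tipped up at its eye, rad: 0 level (fully down, against its stop), up to 0.5. It falls by its own weight (about 0.11 kg); a push down on the knob presses 1.75 times as hard on a peg under the middle hole. With its underside resting on the peg's top at the middle hole's distance it reads about 0.12.
- stay_arm: Steel stay arm, a flat bar 207 x 20 x 5 mm. Origin at its eye on the pin, half-way through the bar's thickness; x points along the bar to the knob. Three through holes of 10 mm diameter lie at 65, 100 and 135 mm from the pin; the middle one is marked by two orange dashes. It touches only the peg and the robot.
- middle_hole (a point): Centre of the arm's middle hole, 100 mm from the pin, half-way through the bar's thickness.
- knob (a point): Centre of the upright black cylindrical knob on the arm, 14 mm diameter, 40 mm tall, standing on the bar 175 mm from the pin; this point is 24 mm above the bar's top face and 26.5 mm above the bar's mid-plane. It tips with the arm.
- peg_rail: Slotted aluminium rail, 64 x 26 x 6 mm, fixed on the roof, and its peg. Origin: centre of the rail's underside, cabinet frame (-45, -45, 115) mm, axes as the cabinet. The upright brass peg, 8 mm diameter, flat-topped with a 1 mm bevel, top 139 mm above the worktop, stands on the slot's centre line, clamped fast anywhere from 14 mm before to 14 mm behind its middle (not measured, differs each time).
- mouse: Bystander: black computer mouse, 108x63x40 mm, loose; origin at the centre of its underside.
- card_box: Bystander: small white carton, 30x62x46 mm, loose; origin at the centre of its underside.
- septa_jar: Bystander: brown jar with white screw cap, 45 mm across, 55 high, loose; origin at the centre of its underside.
- nut_carton: Bystander: small brown carton with a blue band, 50x66x40 mm, loose; origin at the centre of its underside.
- tape_roll: Bystander: roll of white tape lying flat, 52 mm across, 16 high, loose; origin at the centre of its underside.
- spanner: Bystander: steel open-ended spanner lying flat, 23x147x6 mm, loose; origin at the centre of its underside.

How it is judged:
On the way:
1. the arm is raised with the door drawn open (value of joint stay_tilt above 0.08 rad and value of joint door above 0.15 rad), for 0.1 s.
At the end, for the whole second after the job is handed in: The arm lies fully down (tipped less than 0.02 rad) with its middle hole over the peg: the hole's centre is within 18 mm of the slot's middle, seen from above, and within 4 mm of the slot's centre line; the door is held at rest, open between 0.22 and 0.52 rad (value of joint stay_tilt below 0.02 rad and value of joint door between 0.22 and 0.52 rad and horizontal distance between middle_hole and slot_middle below 0.018 m and y of middle_hole in the frame of slot_middle between -0.004 and 0.004 m and velocity of joint door between -0.02 and 0.02 rad/s); the robot touches nothing.
It fails at once if the arm is forced against the peg or its rail (over 25 N) (contact force between stay_arm and peg_rail above 25 N).
It fails at once if a bystander (mouse, cartons, jar, tape, spanner) is moved more than 30 mm (distance of any of mouse, card_box, septa_jar, nut_carton, tape_roll, spanner from where it was at the start of the episode above 0.03 m).
It also fails if it takes over 72 s, if anything falls off the work surface, if the arm or the gripper's body presses on something with over 40 N, if the wrist force passes 120 N, or if a joint passes its speed limit or range.

### The arm

A 7-joint arm with a two-finger parallel gripper is mounted at the origin on a cart in front of the work surface, level with it; the furniture and walls round the work are solid. World frame = base frame: x ahead of the robot, y to its left, z up, the work surface at z = 0. Lengths are in m, angles in rad, forces in N, time in s.
With the tool pointing down it reaches from about 0.4 to 0.9 m from the base axis. Payload 5.5 kg.
Tool frame: the origin (TCP) lies at the very end of the fingers, on their centre line; the grasp point (between the pads) lies 19 mm behind it; z points along the fingers, y is the line along which they close (so a half turn about z gives the same grasp; the last joint's range is limited). The gripper opens to 92 mm and grips with 3 to 60 N. Pads are 19 mm wide; open, the fingers measure 130 mm over their backs; the gripper's body (75 mm by 190 mm) begins 47 mm behind the grasp point.
Start: joints at [-0.867, 0.501, -0.427, 1.55, 0.221, 1.138, -0.21], TCP at [0.277, 0.588, 0.227] pointing down, gripper open.
Joint ranges: [-2.88, 2.88], [-0.31, 2.03], [-1.54, 1.56], [0.2, 2.42], [-1.41, 4.55], [0.19, 2.02], [-2.57, 2.57]. Speed limits (rad/s): [2.57, 2.57, 3.14, 3.14, 3.14, 3.14, 3.14].

### API

Orientations are given as a 3x3 rotation matrix whose columns are the frame's x, y, z axes.
In Python, from workcell import arm gives the robot as it stands.
- The arm moves only by the tool jog_arm, never from a script. Its argument "commands" is a list that holds one entry, the list of rows, each a list of 5 numbers: the closure, from 0 (fully open) to 1 (shut), then the shift along the tool's x, y, z as a fraction of full scale, then the turn about the tool's z as a fraction of full scale. In form: [[[grip, dx, dy, dz, yaw], ...]]. A call has 1 to 10 rows; each row shifts and turns the commanded pose from where the row before left it, along the tool's axes as they then stand; what a row does not reach is not made up. Full scale, the value 1, is 50 mm for a shift and 0.15 rad for a turn. A row lasts 1/10 s, in which the tool goes at most 50 mm and 8.59 degrees, less where a joint would pass 70% of its speed; a pose out of reach is approached as far as the arm can. A call with a number of a shift or a turn outside -1 to 1 is refused whole. A call with a gripper value outside its range is refused whole. The fingers move at their own pace and stop on an object; "force" is the grip in N (left out, the last holds). Time passes only in rows, so rows that do not move let the fingers close. It gives the time, the measured TCP pose, the force, the opening and the grip force at its end, in the units of the state.
- arm.read_state(): the state, without advancing time (a new reading comes with each control period).
- arm.snapshot(name): name is "scene" or "top"; returns the picture (420x560x3 uint8, blue, green, red); there is no depth.
- arm.camera_info(name): a dict with "fx", "fy", "cx", "cy" (pixels), "R" (3x3) and "t" (3): a world point X has camera coordinates R X + t. Camera axes: x right, y down, z forward; pixel columns grow to the right and rows downward; lengths in m; the calibration is good to about 2 mm. A picture is of the moment at which its call begins. camera_info takes no time and is no camera call.
- arm.close_job(): hands the job in; it is judged then, once.
Trained networks look in the newest picture that a camera, given by its name, has taken for a name from the list of things; names that differ only in an ending like _2 or _b are one class to them, and where a whole thing is asked for, a point or a joint stands for the part that bears it (a point fixed in the world has none). Each returns a list of dicts, best first, with "p" (0 to 1); they miss things now and then, are a little off and sometimes report something else, mostly with a low value. They report only what shows in the picture. A call takes as long as a camera call.
- arm.search_frame(camera, target): "centre" ([column, row] in pixels, amid what is visible of it).
The state is a dict: "time_s": time; "qpos": joint angles; "dq": joint speeds; "effort": joint torques, N m; "position": TCP position; "ee_rot": TCP orientation; "wrist_force": force on the tool from outside, world axes, zero at the start; "moment": the same for the moment, N m; "gripper_width": opening from 0.0 (shut) to 1.0 (fully open); "finger_force": force on a finger pad.
Only numpy, scipy, OpenCV 4.12 (cv2) and the standard library are available. Lean on these libraries where they do the work, as an engineer would, in place of code of your own. Each camera call takes 0.05 s, during which the arm holds its last target. There are 200 camera calls.

## Working session

There is one attempt and no reset: what is moved stays moved. The work goes in short steps, Python scripts to look and compute and a tool call to move; the robot and the scene stay as the last step left them, time stands still between calls to the robot, and variables do not carry over. Pictures are saved under pics/ and viewed, at most 10 in all, crops included, and the job is handed in when it is done.

Besides the shell and the picture viewer there is one more tool, called after "Call:" as name(argument=value, ...) on one line, values as JSON. jog_arm: Moves the arm, as the interface text tells. Shift numbers are shares of 50 mm and turn numbers shares of 0.15 rad, none past 1 either way. Its arguments: {"type":"object","properties":{"commands":{"type":"array"},"force":{"type":"number"}},"required":["commands"]}

```bash
mkdir -p pics; python3 - <<'E'
from workcell import arm
import cv2,numpy as np
for n in ("scene","top"):
    cv2.imwrite(f"pics/{n}0.png",arm.snapshot(n))
    print(n,arm.camera_info(n))
    for t in ("knob","peg_rail","stay_arm","cabinet","door"):
        print(t,[(np.round(d["centre"],1).tolist(),round(d["p"],2)) for d in arm.search_frame(n,t)[:3]])
s=arm.read_state();print(s)
E
```

```text
scene {'fx': 528.1944109319151, 'fy': 528.1944109319151, 'cx': 273.3112928403806, 'cy': 210.99431349517695, 'R': array([[-0.86515714, -0.50084235,  0.02569175],
       [-0.23699447,  0.3631624 , -0.90108085],
       [ 0.44196918, -0.78566533, -0.43288941]]), 't': array([0.55977658, 0.19715349, 1.22492956])}
knob [([216.9, 317.8], 0.64)]
peg_rail []
stay_arm []
cabinet [([270.6, 228.1], 0.68)]
door [([345.8, 216.6], 0.67)]
top {'fx': 430.3002694453321, 'fy': 430.3002694453321, 'cx': 282.9524955910681, 'cy': 207.35285736167668, 'R': array([[ 0.02545341, -0.99889779,  0.03943757],
       [-0.98179582, -0.03240668, -0.1871544 ],
       [ 0.18822616, -0.03395592, -0.98153854]]), 't': array([0.08696857, 0.58465079, 1.0723153 ])}
knob [([290.6, 241.3], 0.57)]
peg_rail [([319.6, 233.1], 0.55)]
stay_arm []
cabinet [([292.0, 225.2], 0.94)]
door [([298.5, 244.2], 0.87)]
{'time_s': 0.6, 'qpos': array([-0.8667846 ,  0.50085795, -0.42697306,  1.55039414,  0.22078599,
        1.13830359, -0.21025279]), 'dq': array([-4.93445528e-04, -2.51033435e-03, -1.04069042e-03, -5.99217444e-04,
       -1.37669304e-03,  8.27701013e-05, -7.08635430e-04]), 'effort': array([ 1.26782244e-03, -5.66106963e+01, -5.80627486e+00, -2.79363048e+01,
       -6.65027671e-02,  2.10602564e-02,  3.38673772e-05]), 'position': array([0.27731924, 0.58787879, 0.22675511]), 'ee_rot': array([[-9.04425067e-01,  4.26632510e-01,  2.56343975e-07],
       [ 4.26632510e-01,  9.04425065e-01,  5.84540693e-05],
       [ 2.47065624e-05,  5.29766902e-05, -9.99999998e-01]]), 'wrist_force': array([-0.85030279,  0.43114163,  0.3096425 ]), 'moment': array([0.03005432, 0.00318172, 0.00484212]), 'finger_force': 0.0, 'gripper_width': 1.0002928251450134}
```

```bash
python3 - <<'E'
import cv2
a=cv2.imread("pics/top0.png");b=cv2.imread("pics/scene0.png")
cv2.imwrite("pics/t1.png",cv2.resize(a[150:300,200:400],None,fx=4,fy=4,interpolation=cv2.INTER_CUBIC))
E
```

```text
(no output)
```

View pics/t1.png

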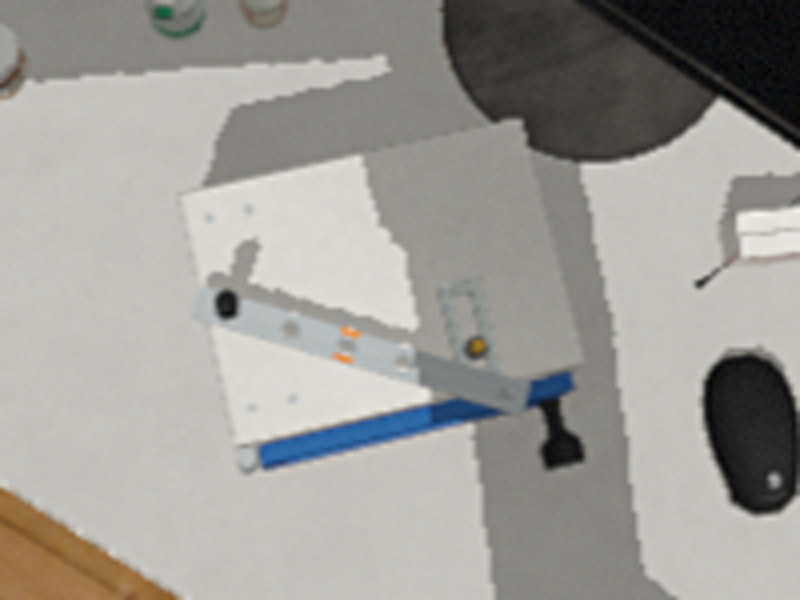

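View pics/scene0.png

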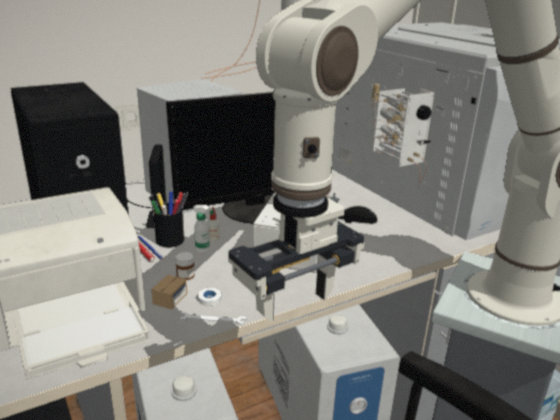

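The top crop (4x, offset 200,150) shows the roof corners at (182,195), (522,120) and (580,362). The hinge is at about (248,458), the knob top at (227,303), the peg at (476,346) in front of the slot, and the orange marks at (346,345). The scene view is mostly blocked by the gripper.

```bash
cat > h.py <<'E'
import numpy as np
from workcell import arm
from scipy.optimize import least_squares, fsolve
C=arm.camera_info("top")
def proj(X):
    c=np.atleast_2d(X)@C["R"].T+C["t"]; return c[:,:2]/c[:,2:]*[C["fx"],C["fy"]]+[C["cx"],C["cy"]]
def unproj(p,z):
    d=C["R"].T@np.array([(p[0]-C["cx"])/C["fx"],(p[1]-C["cy"])/C["fy"],1]); o=-C["R"].T@C["t"]
    return o+d*(z-o[2])/d[2]
def crop(p): return np.array(p)/4+[200-.375,150-.375]
def w(cab,xy):  # cab=(x,y,th)
    c,s=np.cos(cab[2]),np.sin(cab[2]); return np.array(cab[:2])+np.array([[c,-s],[s,c]])@xy
def inv(cab,xy):
    c,s=np.cos(cab[2]),np.sin(cab[2]); return np.array([[c,s],[-s,c]])@(np.array(xy)-cab[:2])
H=np.array([-.088,.105])
def pin(d): return H+.16*np.array([-np.sin(d),-np.cos(d)])
def adir(d,s): a=np.pi/2-d-s; return np.array([np.cos(a),np.sin(a)])
E
python3 - <<'E'
from h import *
pts=[((182,195),(.08,.11,.115)),((522,120),(.08,-.11,.115)),((580,362),(-.08,-.11,.115)),((248,458),(-.088,.105,.125))]
rail=[((441,290),(-.013,-.032,.121)),((481,279),(-.013,-.058,.121))]
def f(c,P): return np.concatenate([(proj(np.r_[w(c,X[:2]),X[2]])[0]-crop(p)) for p,X in P])
for P in (pts,pts+rail):
    r=least_squares(f,[.55,.0,0.2],args=(P,));print(r.x,r.fun.round(2))
c=r.x
pg=inv(c,unproj(crop((476,346)),.139)[:2]);print("peg cab",pg)
k=inv(c,unproj(crop((227,302)),.1295+.0465)[:2]);print("knob cab",k, "dist",np.linalg.norm(k-pin(0)))
m=inv(c,unproj(crop((346,345)),.132)[:2]);print("hole",m,np.linalg.norm(m-pin(0)))
for q in(k,m): v=q-pin(0);print("s",np.pi/2-np.arctan2(v[1],v[0]))
print("knob world",w(c,k),"peg world",w(c,pg))
E
```

```text
[0.54085105 0.07580381 0.25774041] [-0.93 -0.27 -0.18 -0.53  1.59  0.79 -0.46 -0.08]
[0.54031877 0.07522888 0.25652841] [-0.68 -0.11  0.1  -0.28  1.8   1.08 -0.29  0.11 -0.59 -0.65 -0.33 -0.23]
peg cab [-0.0547339  -0.04289556]
knob cab [-0.00113805  0.09660977] dist 0.17472984674835115
hole [-0.03593644  0.03226986] 0.10162009542613998
s 0.5202780558434432
s 0.5379019071312048
knob world [0.51470574 0.1683885 ] peg world [0.49825959 0.0198497 ]
```

```bash
cat >> h.py <<'E'
def solve_peg(px):
    P=np.array([px,-.045]); d=fsolve(lambda d:np.linalg.norm(P-pin(d[0]))-.1,[.35])[0]
    v=P-pin(d); return d,np.pi/2-d-np.arctan2(v[1],v[0])
E
python3 - <<'E'
from h import *
pts=[((182,195),(.08,.11,.115)),((522,120),(.08,-.11,.115)),((248,458),(-.088,.105,.125)),((441,290),(-.013,-.032,.121)),((481,279),(-.013,-.058,.121))]
d0=lambda s:np.r_[pin(0)+.175*adir(0,s),.176]
d1=lambda s:np.r_[pin(0)+.1*adir(0,s),.132]
def f(c):
    P=pts+[((476,346),(c[3],-.045,.139)),((227,302),d0(c[4])),((346,345),d1(c[4]))]
    return np.concatenate([(proj(np.r_[w(c,X[:2]),X[2]])[0]-crop(p)) for p,X in P])
r=least_squares(f,[.54,.0752,0.25,-.05,.5],loss="soft_l1",f_scale=.5);c=r.x
print(c,r.fun.round(2))
np.save("cab.npy",c)
k=pin(0)+.175*adir(0,c[4]); print("knob w",w(c,k),"peg w",w(c,[c[3],-.045]))
print("arm world yaw",np.pi/2-c[4]+c[2])
# front edge corner prediction in crop
print("front right corner crop",(proj(np.r_[w(c,[-.08,-.11]),.115])[0]-[199.625,149.625])*4)
d,s=solve_peg(c[3]);print("target d,s",d,s,"knob",w(c,pin(d)+.175*adir(d,s)),"armyaw",np.pi/2-d-s+c[2])
E
```

```text
[ 0.53986473  0.07491374  0.2529471  -0.05426627  0.52305248] [-0.48 -0.11  0.37  0.03 -0.32  0.18 -0.47 -0.41 -0.2   0.04  0.87 -0.11
  0.05 -0.18  0.52  0.95]
knob w [0.51512496 0.16829614] peg w [0.4985869 0.0177651]
arm world yaw 1.3006909493232204
front right corner crop [587.42614805 367.80320072]
target d,s 0.42638185767704595 1.187679013629036 knob [0.57194417 0.0333763 ] armyaw 0.20968255314601236
```

Call:
jog_arm(commands=[[[0,0,0,0,-1],[0,0,0,0,-1],[0,0,0,0,-1],[0,0,0,0,-1],[0,0,0,0,-1],[0,0,0,0,-1],[0,0,0,0,-1],[0,0,0,0,-1],[0,0,0,0,-1],[0,0,0,0,-1]]])

```text
time_s: 1.6
position: [0.2775, 0.5878, 0.2268]
ee_rot: [[-0.484, -0.875, 0.0], [-0.875, 0.484, 0.0], [-0.0, -0.0, -1.0]]
wrist_force: [-0.2, -0.1, 0.1]
gripper_width: 0.997
finger_force: 0.0
```

```bash
cat >> h.py <<'E'
def rel(xyz):
    s=arm.read_state(); R=s["ee_rot"]; d=R.T@(np.array(xyz)-s["position"])
    print("t",s["time_s"],"pos",s["position"].round(4),"xyaw",np.arctan2(R[1,0],R[0,0]).round(3),"tool shift/50mm",(d/.05).round(2),"F",s["wrist_force"].round(2),"w",round(s["gripper_width"]*92,1),"ff",round(s["finger_force"],1),"q7",s["qpos"][6].round(2))
E
python3 -c "
from h import *
rel([.5151,.1683,.227])"
```

```text
t 1.6 pos [0.2775 0.5878 0.2268] xyaw -2.076 tool shift/50mm [ 5.04 -8.22 -0.  ] F [-0.25 -0.07  0.14] w 91.7 ff 0.0 q7 1.16
```

Call:
jog_arm(commands=[[[0,0.5,-0.82,0,0],[0,0.5,-0.82,0,0],[0,0.5,-0.82,0,0],[0,0.5,-0.82,0,0],[0,0.5,-0.82,0,0],[0,0.5,-0.82,0,0],[0,0.5,-0.82,0,0],[0,0.5,-0.82,0,0],[0,0.5,-0.82,0,0],[0,0.5,-0.82,0,0]]])

```text
time_s: 2.6
position: [0.5133, 0.1672, 0.2272]
ee_rot: [[-0.49, -0.872, 0.001], [-0.872, 0.49, -0.0], [-0.0, -0.001, -1.0]]
wrist_force: [0.4, 0.9, 0.3]
gripper_width: 0.998
finger_force: 0.0
```

Call:
jog_arm(commands=[[[0,0,0,0,-0.8],[0,0,0,0,-0.8],[0,0,0,0,0]]])

```text
time_s: 2.9
position: [0.5127, 0.1687, 0.2268]
ee_rot: [[-0.268, -0.963, 0.0], [-0.963, 0.268, 0.0], [-0.0, 0.0, -1.0]]
wrist_force: [0.0, 0.3, -0.4]
gripper_width: 1.002
finger_force: 0.0
```

```bash
python3 -c "
from h import *
import cv2
rel([.5151,.1683,.142])
cv2.imwrite('pics/s1.png',cv2.resize(arm.snapshot('scene')[130:340,160:440],None,fx=2.8,fy=2.8))"
```

```text
t 2.9 pos [0.5127 0.1687 0.2268] xyaw -1.842 tool shift/50mm [-0.   -0.05  1.7 ] F [ 0.03  0.27 -0.44] w 92.2 ff 0.0 q7 2.26
```

View pics/s1.png

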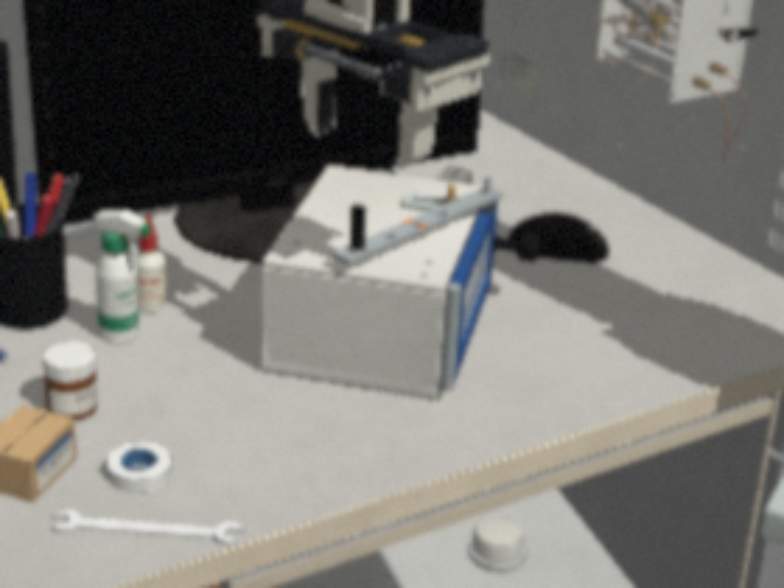

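```bash
python3 -c "
import h
from h import *
c=np.load('cab.npy');h.C=arm.camera_info('scene')
P=[np.r_[w(c,pin(0)+.175*adir(0,c[4])),.156],np.r_[w(c,[c[3],-.045]),.139],np.r_[w(c,[.08,.11]),.115],np.r_[w(c,[-.08,.11]),.115]]
print((proj(P)-[160,130])*2.8)
print('scale',(proj([P[0]+[0.01,0,0],P[0]+[0,.01,0]])-proj(P[0]))*2.8)"
```

```text
[[357.20765908 221.6159111 ]
 [450.04199028 183.8474312 ]
 [261.22219952 257.93066941]
 [443.23309107 285.29130004]]
scale [[-10.31740642  -2.76964603]
 [ -5.69758217   4.28146245]]
```

Call:
jog_arm(commands=[[[0,0,-0.05,0.5,0],[0,0,0,0.5,0],[0,0,0,0.4,0],[0,0,0,0.3,0],[0,0,0,0,0],[1,0,0,0,0],[1,0,0,0,0],[1,0,0,0,0],[1,0,0,0,0],[1,0,0,0,0]]], force=15)

```text
time_s: 3.95
position: [0.5151, 0.1685, 0.1422]
ee_rot: [[-0.268, -0.963, 0.001], [-0.963, 0.268, 0.0], [-0.0, -0.001, -1.0]]
wrist_force: [0.0, -0.6, -0.5]
gripper_width: 0.614
finger_force: 0.0
```

```bash
cat > path.py <<'E'
from h import *
c=np.load('cab.npy'); peg=np.array([c[3],-.045])
# report clearance of peg from arm's axis, and distance along it, for waypoints (d,s)
def info(d,s,tilt=0):
    p=pin(d);a=adir(d,s);v=peg-p; along=v@a; lat=a[0]*v[1]-a[1]*v[0]
    k=w(c,p+a*(.175*np.cos(tilt)-.0265*np.sin(tilt))); z=.1295+.175*np.sin(tilt)+.0265*np.cos(tilt)
    print("d %.2f s %.2f knob %s z %.3f armyaw %.2f along %.1f lat %.1f"%(d,s,k.round(4),z,np.pi/2-d-s+c[2],along*1e3,lat*1e3))
E
python3 - <<'E'
from path import *
rel([0.515,.168,.142])
for d in (0,.15,.3,.42,.5):
    for s in (.523,.7,.9,1.188): info(d,s,.2)
E
```

```text
t 3.95 pos [0.5151 0.1685 0.1422] xyaw -1.843 tool shift/50mm [ 0.01 -0.    0.  ] F [ 0.03 -0.62 -0.54] w 56.5 ff 0.0 q7 2.19
d 0.00 s 0.52 knob [0.5128 0.1599] z 0.190 armyaw 1.30 along 25.5 lat -24.2
d 0.00 s 0.70 knob [0.5403 0.1496] z 0.190 armyaw 1.12 along 29.4 lat -19.4
d 0.00 s 0.90 knob [0.5686 0.1323] z 0.190 armyaw 0.92 along 32.6 lat -13.1
d 0.00 s 1.19 knob [0.6022 0.0984] z 0.190 armyaw 0.64 along 35.0 lat -3.3
d 0.15 s 0.52 knob [0.5126 0.1472] z 0.190 armyaw 1.15 along 42.3 lat -40.0
d 0.15 s 0.70 knob [0.5383 0.1329] z 0.190 armyaw 0.97 along 48.7 lat -31.9
d 0.15 s 0.90 knob [0.5637 0.1116] z 0.190 armyaw 0.77 along 54.1 lat -21.6
d 0.15 s 1.19 knob [0.5918 0.073 ] z 0.190 armyaw 0.49 along 58.0 lat -5.3
d 0.30 s 0.52 knob [0.5106 0.1347] z 0.190 armyaw 1.00 along 61.3 lat -53.0
d 0.30 s 0.70 knob [0.5338 0.1167] z 0.190 armyaw 0.82 along 69.7 lat -41.4
d 0.30 s 0.90 knob [0.5558 0.0918] z 0.190 armyaw 0.62 along 76.5 lat -26.7
d 0.30 s 1.19 knob [0.5778 0.0495] z 0.190 armyaw 0.34 along 81.0 lat -3.9
d 0.42 s 0.52 knob [0.5076 0.125 ] z 0.190 armyaw 0.88 along 77.8 lat -61.3
d 0.42 s 0.70 knob [0.5285 0.1044] z 0.190 armyaw 0.70 along 87.4 lat -46.6
d 0.42 s 0.90 knob [0.5474 0.077 ] z 0.190 armyaw 0.50 along 94.9 lat -28.3
d 0.42 s 1.19 knob [0.5642 0.0324] z 0.190 armyaw 0.22 along 99.1 lat -0.2
d 0.50 s 0.52 knob [0.505  0.1188] z 0.190 armyaw 0.80 along 89.3 lat -65.7
d 0.50 s 0.70 knob [0.5242 0.0965] z 0.190 armyaw 0.62 along 99.5 lat -49.0
d 0.50 s 0.90 knob [0.5408 0.0678] z 0.190 armyaw 0.42 along 107.2 lat -28.2
d 0.50 s 1.19 knob [0.554  0.0219] z 0.190 armyaw 0.14 along 110.8 lat 3.4
```

Call:
jog_arm(commands=[[[1,0,0,0,0],[1,0,0,0,0],[1,0,0,0,0],[1,0,0,0,0],[1,0,0,0,0],[1,0,0,0,0],[1,0,0,0,0],[1,0,0,0,0]]])

```text
time_s: 4.75
position: [0.5148, 0.1685, 0.1417]
ee_rot: [[-0.268, -0.963, -0.0], [-0.963, 0.268, 0.0], [-0.0, 0.0, -1.0]]
wrist_force: [0.4, 1.4, 0.3]
gripper_width: 0.152
finger_force: 15.0
```

Call:
jog_arm(commands=[[[1,0.02,0,-0.1,0],[1,0.02,0,-0.1,0],[1,0.03,0,-0.1,0],[1,0.03,0,-0.1,0],[1,0.03,0,-0.1,0],[1,0.03,0,-0.1,0],[1,0.03,0,-0.1,0],[1,0.03,0,-0.1,0],[1,0,0,0,0]]])

```text
time_s: 5.65
position: [0.512, 0.157, 0.1822]
ee_rot: [[-0.269, -0.963, 0.0], [-0.963, 0.269, -0.001], [0.001, -0.001, -1.0]]
wrist_force: [-0.2, -0.5, -2.1]
gripper_width: 0.145
finger_force: 15.0
```

```bash
cat >> path.py <<'E'
# grasp offset: TCP relative to knob centre (z -14+...), TCP target for (d,s,tilt): grip point ~h above knob centre along the knob
def tcp(d,s,tilt,h=.005):
    p=pin(d);a=adir(d,s)
    r=.175*np.cos(tilt)-(.0265+h)*np.sin(tilt); z=.1295+.175*np.sin(tilt)+(.0265+h)*np.cos(tilt)-.019
    return np.r_[w(c,p+a*r),z]
def rows(wps,tilt,n):
    """wps list of (d,s); prints cumulative tool-frame shifts per row, with yaw following the arm"""
    st=arm.read_state();R=st["ee_rot"];pos=st["position"];yaw=np.arctan2(R[1,0],R[0,0]);out=[]
    cur=np.array(pos)
    for d,s,tl in np.array([[np.interp(i,np.linspace(0,n,len(wps)),[q[j] for q in wps]) for j in (0,1)]+[tilt] for i in range(1,n+1)]):
        t=tcp(d,s,tl); ty=np.pi/2-d-s+c[2]-np.pi
        Rz=np.array([[np.cos(yaw),np.sin(yaw),0],[np.sin(yaw),-np.cos(yaw),0],[0,0,-1]])
        dl=Rz.T@(t-cur)/.05; dy=-((ty-yaw+np.pi)%(2*np.pi)-np.pi)/.15
        out.append([1]+dl.round(2).tolist()+[round(dy,2)])
        cur=cur+Rz@(np.round(dl,2)*.05); yaw-=round(dy,2)*.15
    print(out)
E
python3 - <<'E'
from path import *
rel(tcp(0,.523,.22))
rows([(0,.523),(.2,.58),(.44,.7)],.22,20)
E
```

```text
t 5.65 pos [0.512  0.157  0.1822] xyaw -1.843 tool shift/50mm [-0.01  0.    0.06] F [-0.2  -0.5  -2.07] w 13.3 ff 15.0 q7 2.25
[[1, 0.02, -0.03, 0.06, np.float64(0.16)], [1, 0.03, -0.03, -0.0, np.float64(0.17)], [1, 0.04, -0.03, -0.0, np.float64(0.17)], [1, 0.03, -0.02, -0.0, np.float64(0.17)], [1, 0.03, -0.03, -0.0, np.float64(0.17)], [1, 0.04, -0.03, -0.0, np.float64(0.17)], [1, 0.03, -0.03, -0.0, np.float64(0.17)], [1, 0.04, -0.03, -0.0, np.float64(0.17)], [1, 0.03, -0.03, -0.0, np.float64(0.18)], [1, 0.04, -0.03, -0.0, np.float64(0.17)], [1, 0.04, -0.06, -0.0, np.float64(0.24)], [1, 0.04, -0.05, -0.0, np.float64(0.24)], [1, 0.05, -0.05, -0.0, np.float64(0.24)], [1, 0.05, -0.06, -0.0, np.float64(0.24)], [1, 0.04, -0.05, -0.0, np.float64(0.24)], [1, 0.05, -0.06, -0.0, np.float64(0.24)], [1, 0.05, -0.06, -0.0, np.float64(0.24)], [1, 0.05, -0.05, -0.0, np.float64(0.24)], [1, 0.05, -0.06, -0.0, np.float64(0.24)], [1, 0.05, -0.06, -0.0, np.float64(0.24)]]
```

Call:
jog_arm(commands=[[[1,0.03,-0.03,0,0.17],[1,0.03,-0.03,0,0.17],[1,0.03,-0.03,0,0.17],[1,0.04,-0.03,0,0.17],[1,0.03,-0.03,0,0.17],[1,0.03,-0.03,0,0.17],[1,0.04,-0.03,0,0.17],[1,0.03,-0.03,0,0.17],[1,0.04,-0.03,0,0.17],[1,0.04,-0.03,0,0.17]]])

```text
time_s: 6.65
position: [0.5194, 0.1366, 0.1818]
ee_rot: [[-0.504, -0.863, 0.0], [-0.863, 0.504, 0.0], [-0.0, -0.0, -1.0]]
wrist_force: [1.2, 3.0, -0.2]
gripper_width: 0.149
finger_force: 15.0
```

Call:
jog_arm(commands=[[[1,0.04,-0.05,0,0.24],[1,0.04,-0.05,0,0.24],[1,0.05,-0.05,0,0.24],[1,0.05,-0.06,0,0.24],[1,0.04,-0.05,0,0.24],[1,0.05,-0.06,0,0.24],[1,0.05,-0.06,0,0.24],[1,0.05,-0.06,0,0.24],[1,0.05,-0.06,0,0.24],[1,0.05,-0.06,0,0.24]]])

```text
time_s: 7.65
position: [0.5259, 0.1006, 0.1818]
ee_rot: [[-0.777, -0.63, 0.0], [-0.63, 0.777, 0.0], [-0.0, -0.0, -1.0]]
wrist_force: [2.7, 2.4, 0.4]
gripper_width: 0.148
finger_force: 15.0
```

```bash
python3 - <<'E'
from path import *
import cv2
rel(tcp(.44,.7,.22))
dd,ss=solve_peg(c[3]);print(dd,ss)
rows([(.44,.7),(dd,ss)],.22,20)
cv2.imwrite('pics/s2.png',cv2.resize(arm.snapshot('scene')[150:300,220:420],None,fx=4,fy=4,interpolation=cv2.INTER_CUBIC))
E
```

```text
t 7.65 pos [0.5259 0.1006 0.1818] xyaw -2.46 tool shift/50mm [-0.    0.01  0.05] F [2.66 2.42 0.42] w 13.6 ff 15.0 q7 1.8
0.42638185767704595 1.187679013629036
[[1, -0.0, -0.07, 0.05, np.float64(0.14)], [1, -0.0, -0.08, -0.0, np.float64(0.16)], [1, -0.0, -0.08, -0.0, np.float64(0.16)], [1, -0.0, -0.08, -0.0, np.float64(0.16)], [1, -0.0, -0.08, -0.0, np.float64(0.15)], [1, -0.01, -0.08, -0.0, np.float64(0.16)], [1, 0.0, -0.08, -0.0, np.float64(0.16)], [1, 0.0, -0.08, -0.0, np.float64(0.16)], [1, 0.0, -0.08, -0.0, np.float64(0.16)], [1, 0.0, -0.07, -0.0, np.float64(0.15)], [1, 0.0, -0.08, -0.0, np.float64(0.16)], [1, 0.0, -0.08, -0.0, np.float64(0.16)], [1, -0.0, -0.08, -0.0, np.float64(0.16)], [1, -0.0, -0.08, -0.0, np.float64(0.16)], [1, -0.0, -0.08, -0.0, np.float64(0.15)], [1, -0.0, -0.08, -0.0, np.float64(0.16)], [1, -0.0, -0.08, -0.0, np.float64(0.16)], [1, -0.01, -0.08, -0.0, np.float64(0.16)], [1, 0.0, -0.07, -0.0, np.float64(0.16)], [1, 0.0, -0.08, -0.0, np.float64(0.15)]]
```

View pics/s2.png

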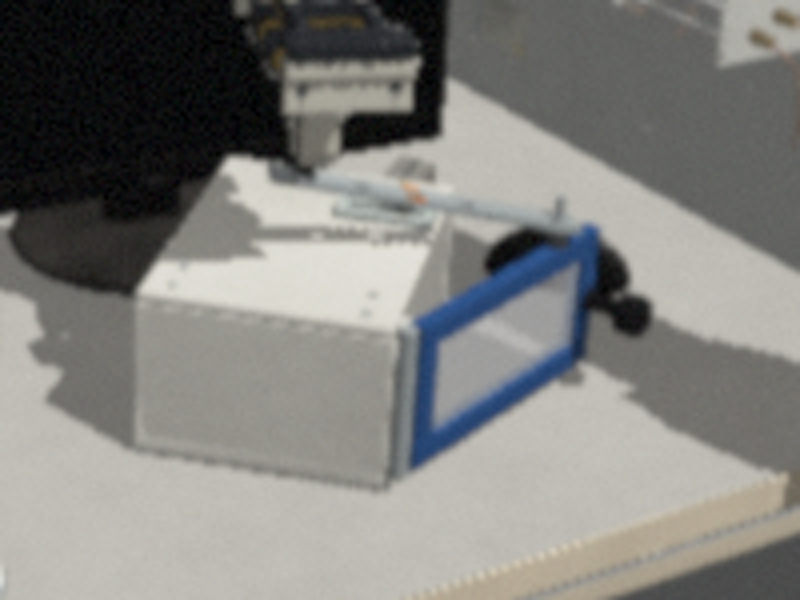

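The door (blue frame, right edge at crop 590,240) is open and the raised bar passes above the rail, with orange marks at (413,192). Next I swing it over the peg.

Call:
jog_arm(commands=[[[1,0,-0.08,0.05,0.16],[1,0,-0.08,0,0.16],[1,0,-0.08,0,0.16],[1,0,-0.08,0,0.16],[1,0,-0.08,0,0.16],[1,0,-0.08,0,0.16],[1,0,-0.08,0,0.16],[1,0,-0.08,0,0.16],[1,0,-0.08,0,0.16],[1,0,-0.07,0,0.16]]])

```text
time_s: 8.7
position: [0.5473, 0.0673, 0.1792]
ee_rot: [[-0.904, -0.428, -0.0], [-0.428, 0.904, -0.0], [0.0, -0.0, -1.0]]
wrist_force: [2.4, 1.5, 0.7]
gripper_width: 0.149
finger_force: 15.0
```

Call:
jog_arm(commands=[[[1,0,-0.08,0,0.16],[1,0,-0.08,0,0.16],[1,0,-0.08,0,0.16],[1,0,-0.08,0,0.16],[1,0,-0.08,0,0.16],[1,0,-0.08,0,0.16],[1,0,-0.08,0,0.16],[1,0,-0.08,0,0.15],[1,0,-0.07,0,0.15],[1,0,-0.06,0,0.15]]])

```text
time_s: 9.7
position: [0.56, 0.0311, 0.1792]
ee_rot: [[-0.979, -0.205, -0.0], [-0.205, 0.979, -0.0], [0.0, -0.0, -1.0]]
wrist_force: [1.9, 0.7, 0.7]
gripper_width: 0.147
finger_force: 15.0
```

```bash
python3 - <<'E'
from path import *
import cv2
d,s=solve_peg(c[3])
rel(tcp(d,s,.22));print(tcp(d,s,.15),tcp(d,s,0),np.pi/2-d-s+c[2]-np.pi)
cv2.imwrite('pics/s3.png',np.vstack([cv2.resize(arm.snapshot(n)[y:y+75,x:x+200],None,fx=4,fy=4,interpolation=cv2.INTER_CUBIC) for n,y,x in (('scene',165,250),('top',190,240))]))
E
```

```text
t 9.7 pos [0.56   0.0311 0.1792] xyaw -2.935 tool shift/50mm [-0.02 -0.01 -0.01] F [1.89 0.68 0.65] w 13.5 ff 15.0 q7 1.5
[0.56541796 0.03198745 0.16779796] [0.57194417 0.0333763  0.142     ] -2.9319101004437806
```

View pics/s3.png

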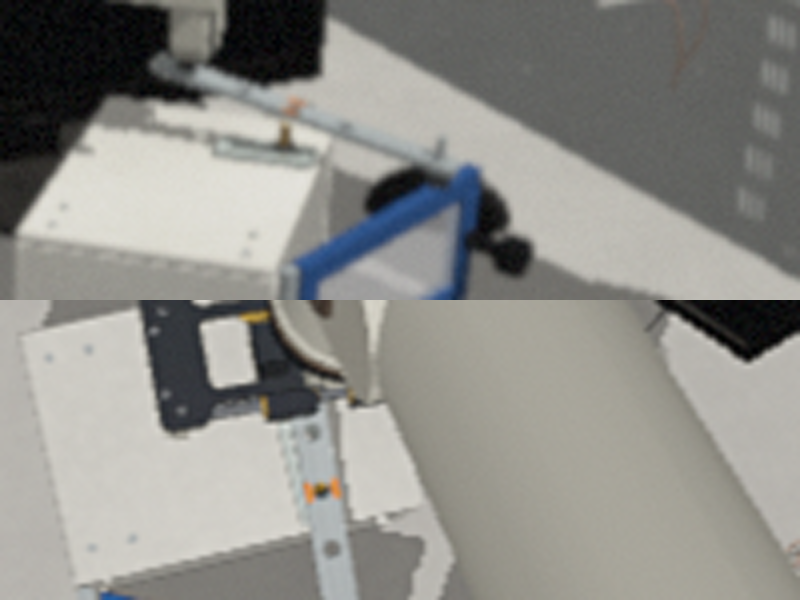

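Call:
jog_arm(commands=[[[1,-0.03,0,0.05,0],[1,-0.03,0,0.05,0],[1,-0.03,0,0.05,0],[1,-0.03,0,0.05,0],[1,-0.02,0,0.05,0],[1,0,0,0,0]]])

```text
time_s: 10.4
position: [0.5667, 0.0331, 0.1661]
ee_rot: [[-0.978, -0.207, -0.001], [-0.207, 0.978, 0.0], [0.001, 0.0, -1.0]]
wrist_force: [1.8, 0.3, 0.0]
gripper_width: 0.149
finger_force: 15.0
```

```bash
python3 - <<'E'
from path import *
import cv2
d,s=solve_peg(c[3])
for t in (.15,.13,.1,.06,0): rel(tcp(d,s,t))
cv2.imwrite('pics/s4.png',cv2.resize(arm.snapshot('top')[280//4+190:390//4+190+0 if 0 else 250,280:360] if 0 else arm.snapshot('top')[285:345,290:370] if 0 else arm.snapshot('top')[215:275,290:370],None,fx=8,fy=8,interpolation=cv2.INTER_CUBIC))
E
```

```text
t 10.4 pos [0.5667 0.0331 0.1661] xyaw -2.933 tool shift/50mm [ 0.03 -0.02 -0.03] F [1.78 0.29 0.01] w 13.7 ff 15.0 q7 1.49
t 10.4 pos [0.5667 0.0331 0.1661] xyaw -2.933 tool shift/50mm [ 0.01 -0.02  0.03] F [1.78 0.29 0.01] w 13.7 ff 15.0 q7 1.49
t 10.4 pos [0.5667 0.0331 0.1661] xyaw -2.933 tool shift/50mm [-0.02 -0.02  0.14] F [1.78 0.29 0.01] w 13.7 ff 15.0 q7 1.49
t 10.4 pos [0.5667 0.0331 0.1661] xyaw -2.933 tool shift/50mm [-0.06 -0.02  0.27] F [1.78 0.29 0.01] w 13.7 ff 15.0 q7 1.49
t 10.4 pos [0.5667 0.0331 0.1661] xyaw -2.933 tool shift/50mm [-0.1  -0.02  0.48] F [1.78 0.29 0.01] w 13.7 ff 15.0 q7 1.49
```

View pics/s4.png

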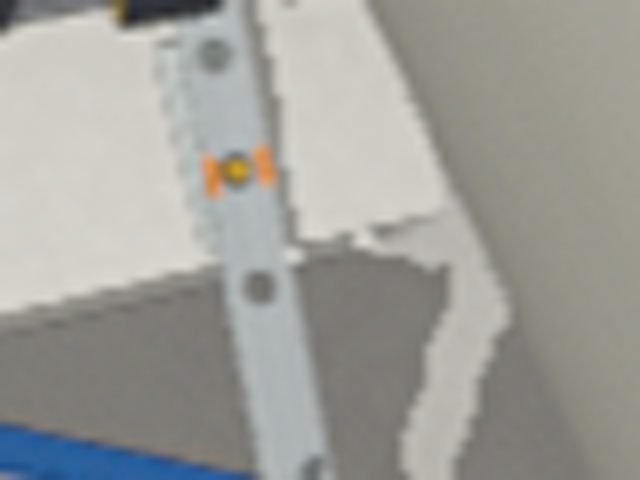

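The peg is bright inside the marked hole, at (235,170) against a hole centre of about (238,170). They're aligned to within 1 mm, so I lower gently.

Call:
jog_arm(commands=[[[1,-0.01,0,0.02,0],[1,-0.01,0,0.02,0],[1,0,0,0.02,0],[1,-0.01,0,0.02,0],[1,0,0,0.02,0],[1,0,0,0,0]]])

```text
time_s: 11.05
position: [0.5683, 0.0332, 0.1616]
ee_rot: [[-0.978, -0.207, -0.0], [-0.207, 0.978, -0.0], [0.0, -0.0, -1.0]]
wrist_force: [2.3, -0.0, 0.5]
gripper_width: 0.148
finger_force: 15.0
```

Call:
jog_arm(commands=[[[1,0,0,0.02,0],[1,-0.01,0,0.02,0],[1,0,0,0.02,0],[1,-0.01,0,0.02,0],[1,0,0,0,0]]])

```text
time_s: 11.55
position: [0.5692, 0.0334, 0.1575]
ee_rot: [[-0.978, -0.207, -0.0], [-0.207, 0.978, -0.0], [0.0, -0.0, -1.0]]
wrist_force: [2.0, -0.0, 0.3]
gripper_width: 0.146
finger_force: 15.0
```

Call:
jog_arm(commands=[[[1,-0.01,0,0.02,0],[1,0,0,0.03,0],[1,-0.01,0,0.03,0],[1,0,0,0.03,0],[1,-0.01,0,0.03,0],[1,0,0,0,0]]])

```text
time_s: 12.15
position: [0.5707, 0.0337, 0.1504]
ee_rot: [[-0.978, -0.207, -0.0], [-0.207, 0.978, -0.0], [0.0, -0.0, -1.0]]
wrist_force: [1.5, -1.1, -0.4]
gripper_width: 0.152
finger_force: 15.0
```

Call:
jog_arm(commands=[[[1,-0.01,0,0.03,0],[1,0,0,0.03,0],[1,-0.01,0,0.03,0],[1,0,0,0.03,0],[1,0,0,0.03,0],[1,0,0,0,0]]])

```text
time_s: 12.75
position: [0.5719, 0.034, 0.143]
ee_rot: [[-0.978, -0.207, 0.0], [-0.207, 0.978, 0.0], [-0.0, 0.0, -1.0]]
wrist_force: [2.7, -1.3, -0.3]
gripper_width: 0.149
finger_force: 15.0
```

```bash
python3 - <<'E'
from path import *
import cv2
d,s=solve_peg(c[3]);rel(tcp(d,s,0))
cv2.imwrite('pics/s5.png',np.vstack([cv2.resize(arm.snapshot(n)[y:y+75,x:x+200],None,fx=4,fy=4,interpolation=cv2.INTER_CUBIC) for n,y,x in (('scene',165,250),('top',210,240))]))
E
```

```text
t 12.75 pos [0.5719 0.034  0.143 ] xyaw -2.933 tool shift/50mm [ 0.   -0.01  0.02] F [ 2.7  -1.3  -0.34] w 13.7 ff 15.0 q7 1.48
```

View pics/s5.png

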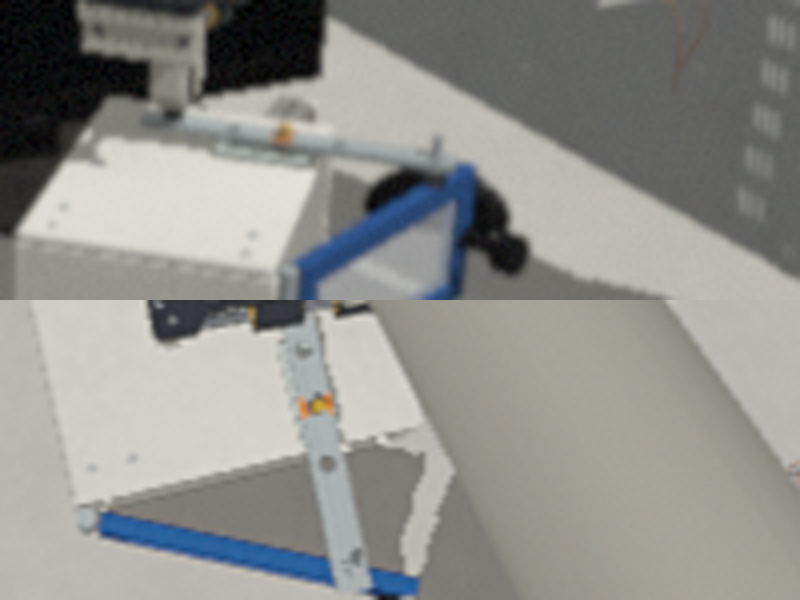

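The arm lies nearly level, and the brass peg shows through the marked hole at (319,404) in the lower half. I ease it down the last millimetre and release.

Call:
jog_arm(commands=[[[1,0,0,0.02,0],[1,0,0,0,0],[0.5,0,0,0,0],[0.5,0,0,0,0],[0.5,0,0,0,0],[0.5,0,0,0,0],[0.5,0,0,0,0],[0.5,0,0,0,0]]])

```text
time_s: 13.65
position: [0.5717, 0.0341, 0.1421]
ee_rot: [[-0.978, -0.207, -0.0], [-0.207, 0.978, 0.0], [0.0, 0.0, -1.0]]
wrist_force: [-0.5, 0.7, 0.3]
gripper_width: 0.497
finger_force: 0.0
```

Call:
jog_arm(commands=[[[0.5,0,0,-0.2,0],[0.5,0,0,-0.3,0],[0.5,0,0,-0.4,0],[0.5,0,0,-0.5,0],[0.5,0,0,-0.5,0],[0.5,0,0,0,0],[0.5,0,0,0,0]]])

```text
time_s: 14.35
position: [0.5724, 0.0341, 0.2389]
ee_rot: [[-0.978, -0.207, 0.003], [-0.207, 0.978, -0.0], [-0.003, -0.001, -1.0]]
wrist_force: [-0.0, -0.4, -1.5]
gripper_width: 0.501
finger_force: 0.0
```

```bash
python3 - <<'E'
from path import *
import cv2
rel([0.5,0,.2])
cv2.imwrite('pics/s6.png',np.vstack([cv2.resize(arm.snapshot(n)[y:y+75,x:x+200],None,fx=4,fy=4,interpolation=cv2.INTER_CUBIC) for n,y,x in (('scene',165,250),('top',210,240))]))
E
```

```text
t 14.35 pos [0.5724 0.0341 0.2389] xyaw -2.933 tool shift/50mm [ 1.56 -0.37  0.77] F [-0.01 -0.38 -1.51] w 46.1 ff 0.0 q7 1.53
```

View pics/s6.png

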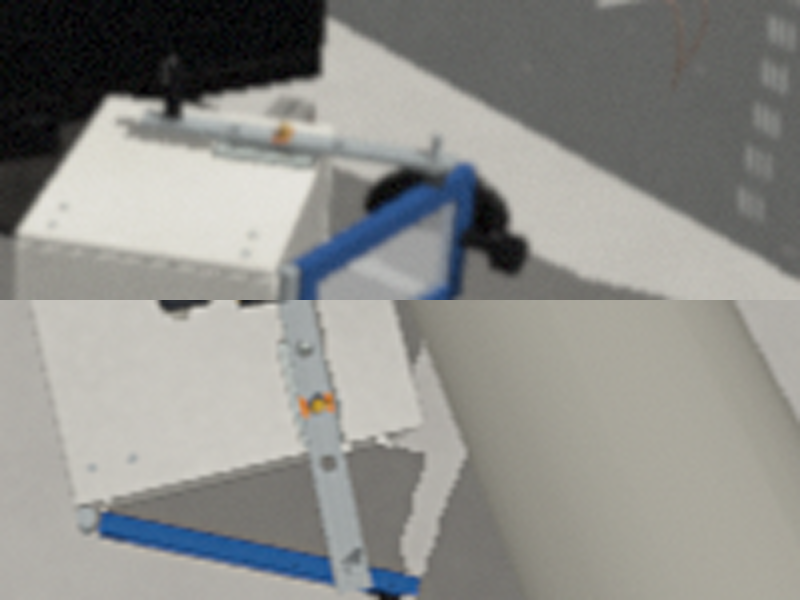

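The door stays propped open with the arm down and the peg through the marked hole, the same as before release. The gripper is clear.

```bash
python3 -c "
from workcell import arm
print(arm.close_job())"
```

```text
the job is handed in; nothing more can be done
None
```

The blue door is propped ajar by its stay arm: the last pictures show the middle hole over the brass peg and the gripper clear, and I handed the job in at about 14 s; no verdict was returned.

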